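Clamp the catch pan of the crumbing unit with its draw latch

TASK

Put the crumbing unit's steel catch pan back in service: push the pan along its guides until it is fully home and you feel the rubber seal begin to give, swing the latch's wire loop over and hook its cross bar behind the two upright hooks of the pan's keeper, then push the lever down past centre so that it lies flat and the pan is clamped tight against the seal. Be gentle: do not ram the pan, press the bar hard onto the keeper while hooking it, or force the lever, which is pushed, not pinched. Leave the other kitchenware where it stands.

Things in the scene. Friction and masses are not known exactly. Their poses are not given: they have to be found in the camera images.
- unit: Fixed steel crumbing unit. Origin on the table under the middle of the housing's pan-side face; x runs along the bed from latch to pan, z up. Housing x -200..0 mm, y +-120, top at z 66; white control box behind (x -250..-200, 112 high). Bed x 0..240, top z 6, between guide rails (inner faces y +-90.5, 26 high; the pan has 2.5 mm play each side).
- pan: Loose open steel catch pan, 0.6 to 1 kg, 162 (x) by 176 (y) by 60 mm high, walls 3. Origin: centre of its underside; axes as the unit's when in the guides. Starts 25 to 50 mm short of the seal; its x -81 end meets the seal, just touching when this origin is at x 93 in the unit's frame. At that end two flat wings (x -81..-11, |y| 24..85, top z 60) carry the keeper; between, it is open.
- seal_face (a point): Middle of the free surface of the two sprung rubber seal pads, 12 mm out of the housing's face (unit x 12, z 70; pads at |y| 57..85, z 55..85, on upstands 22 mm above the housing; the pan has matching upstands). Together they take about 12 N per mm, up to 11 mm. Clamped, the pan is pressed some 3 to 9 mm into them.
- push_face (a point): Middle of the pan's outer end face away from the latch, 30 mm above its underside: the place to push it home, towards the pan's -x. Sliding takes about 3 to 8 N; it is home when the force has risen some 10 N above that, the seal giving about 1 mm. More than 30 N is ramming.
- keeper (a point): Where the middle of the loop's cross bar lies once hooked (pan x -36, z 64): on the wings, behind two upright hooks at |y| 28..38, 6 mm thick, rising 12 mm above the wings, leaning 10 degrees to +x, far face at pan x -40 at bar height. To hook, the bar comes down on the +x side of them. Bear on it with under 25 N while hooking. Fingers have room between the wings, 40 mm deep.
- latch_pivot (a point): Middle of the lever's pivot line, which runs along the unit's y (unit x -59, z 76).
- lever (a joint): Lever angle, rad: 0 = flat on the housing, pointing to the unit's -x (closed); 1.57 upright; hard stop at 1.66 (starts 1.42 to 1.62). Stays where left (0.06 N m). When hooked, it passes dead centre at about 0.3; below that the seal pulls it flat onto a rubber rest. Pushing it over at 60 mm from the pivot takes about 4 to 10 N; 30 N is too much, also as a squeeze.
- handle_end (a point): Middle of the upper face (pan-side face when upright) at the end of the lever's plate handle, 76 mm from the pivot. Handle 44 mm wide, 8 to 80 mm from the pivot; this face lies 4 mm off the radial line.
- loop_pin (a point): Hinge pin of the wire loop on the lever's arm: 16 mm from the pivot, 15 degrees below the handle's line when closed, and turning with the lever. Pulling on the loop swings the lever up to its stop, which then holds hard: even taut, the bar clears the hooks of a pan at home by only 1 to 8 mm, so draw it out by feel before lowering it.
- bail (a joint): Angle of the wire loop relative to the lever, rad. This minus the lever angle is its elevation: 0 = level towards the pan, 1.57 = straight up. Two wires at y +-46 mm run from the loop pin to a round cross bar 8 mm thick along y, 125 mm from the pin, but its thread may be set up to 3 mm longer or shorter: not reported, to be felt or seen. Friction 0.025 N m; starts about upright.
- jar: Bystander: small amber glass jar, 40 mm wide, 55 high, on the housing beside the latch. Origin under its base.
- turner: Bystander: black turner 260 mm long lying beside the unit. Origin at the middle of its underside.
- beaker: Bystander: steel beaker 64 mm wide, 75 high, standing beside the bed. Origin under its base.
- bowl: Bystander: steel bowl 150 mm wide, 60 high. Origin under its base.
- sauce: Bystander: clear bottle 60 mm wide, 180 high. Origin under its base.
- can: Bystander: plain can 76 mm wide, 100 high. Origin under its base.
- spoon: Bystander: steel spoon 240 mm long. Origin at the middle of its underside.
Not all that is in view belongs to the job. What is shaped like the pan but green is not meant.

How it is judged (in metres and radians):
On the way:
1. with the lever still up (above 1.35 rad), the pan is pushed home until it bears on the seal (x of pan in the frame of unit below 0.093 m and value of joint lever above 1.35 rad), for 0.1 s.
At the end, for the whole second after the job is handed in: The lever lies flat (within 0.08 rad of closed) and the hooked loop holds the pan at rest, level on its bed (within 6 mm and 0.06 rad), pressed at least 2 mm into the seal beyond first touch (value of joint lever below 0.08 rad and x of pan in the frame of unit below 0.091 m and z of pan in the frame of unit below 0.012 m and angle between pan's own z axis and vertical below 0.06 rad and linear speed of pan below 0.01 m/s).
It fails at once if the lever is pushed or squeezed by the robot with more than 30 N (contact force between any of the fingers, the arm and lever_c0 above 30 N or contact force between any of the fingers, the arm and lever_c1 above 30 N).
It fails at once if the robot presses the pan with more than 30 N (contact force between any of the fingers, the arm and pan above 30 N).
It fails at once if the bar is pressed on the pan with more than 25 N while the fingers are on it (contact force between the fingers and thread_c1 above 0.5 N and contact force between any of thread_c0, thread_c1, thread_c2 and pan above 25 N).
It fails at once if a bystander is moved more than 30 mm or knocked over (distance of any of jar, turner, beaker, bowl, sauce, can, spoon from where it was at the start of the episode above 0.03 m or angle between any of jar, turner, beaker, bowl, sauce, can, spoon's own z axis and vertical above 0.5 rad).
It also fails if it takes over 69 s, if anything falls off the work surface, if the arm or the gripper's body presses on something with over 40 N, if the wrist force passes 120 N, or if a joint passes its speed limit or range.

ROBOT

A 6-joint arm with a two-finger parallel gripper is mounted at the origin on the work surface. World frame = base frame: x ahead of the robot, y to its left, z up, the work surface at z = 0. Lengths are in mm, angles in degrees, forces in N, time in s.
With the tool pointing down it reaches from about 300 to 850 mm from the base axis. Payload 4.2 kg.
Tool frame: the origin (TCP) lies midway between the tips of the shut fingers; the grasp point (between the pads) lies 19 mm behind it; z points along the fingers, y is the line along which they close (so a half turn about z gives the same grasp; the last joint's range is limited). The gripper opens to 91 mm and grips with 3 to 60 N. Pads are 32 mm wide; open, the fingers measure 118 mm over their backs; the gripper's body (76 mm by 178 mm) begins 60 mm behind the grasp point.
Start: joints at [-1.146, 18.312, 89.639, -0, 72.044, -1.146], TCP at [575.019, 0, 179.076] pointing down, gripper open.
Joint ranges: [-177.97, 177.97], [-48.28, 115.42], [12.27, 149.76], [-77.06, 257.06], [2.81, 150.46], [-146.56, 146.56]. Speed limits (degrees/s): [147.25, 147.25, 180, 180, 180, 180].

INTERFACE

Orientations are given as [roll, pitch, yaw] about the fixed x, y, z axes, in that order (R = Rz(yaw) Ry(pitch) Rx(roll)).
In Python, from workcell import env gives the robot as it stands.
- The arm moves only by the shell command python3 -m jog 'ROWS' [FORCE]. ROWS is a JSON object of lists of equal length, an entry for each row: "jaw": the finger opening in mm, from 0 to 91.2; "slide": the shift along the tool's x, y, z in units of 30 mm (1.0 is 30 mm), a list of three; "spin": the turn about the tool's z in units of 8 degrees (1.0 is 8 degrees). In form: {"jaw": [jaw, ...], "slide": [[dx, dy, dz], ...], "spin": [spin, ...]}. A call has 1 to 10 rows; each row shifts and turns the commanded pose from where the row before left it, along the tool's axes as they then stand; what a row does not reach is not made up. A row lasts 1/10 s, in which the tool goes at most 50 mm and 8.59 degrees, less where a joint would pass 70% of its speed; a pose out of reach is approached as far as the arm can. A call is refused whole if a number of a shift passes 1 or a number of a turn 1, either way. A call with a gripper value outside its range is refused whole. The fingers move at their own pace and stop on an object; FORCE is the grip in N (left out, the last holds). Time passes only in rows, so rows that do not move let the fingers close. It gives the time, the measured TCP pose, the force, the opening and the grip force at its end, in the units of the state.
- env.state(): the state, without advancing time (a new reading comes with each control period).
- env.grab_frame(name): name is "scene" or "side" or "wrist"; returns the picture (480x640x3 uint8, red, green, blue); there is no depth.
- env.camera_model(name): a dict with "fx", "fy", "cx", "cy" (pixels), "camera_from_world" (4x4, takes a point from world to camera coordinates). Camera axes: x right, y up, looking along -z (the intrinsics and any distortion apply to the point x, -y, -z); pixel columns grow to the right and rows downward; lengths in mm; the calibration is good to about 2 mm. The wrist camera is an equidistant fisheye: a pixel r from the principal point sees the ray r / f radians off the axis. A picture is of the moment at which its call begins: read the wrist's pose just before it. camera_model takes no time and is no camera call; for the wrist camera it gives the pose at the moment of the call.
- env.job_done(): hands the job in; it is judged then, once.
The state is a dict: "time_s": time; "qpos": joint angles; "qvel": joint speeds; "effort": joint torques, N m; "ee_pos": TCP position; "ee_rot": TCP orientation; "force": force on the tool from outside, world axes, zero at the start; "torque": the same for the moment, N m; "gripper_width": finger opening in mm; "gripper_force": force on a finger pad.
Only numpy, scipy, OpenCV 4.12 (cv2) and the standard library are available. Lean on these libraries where they do the work, as an engineer would, in place of code of your own. Each camera call takes 0.05 s, during which the arm holds its last target. There are 200 camera calls.

## Working session

There is one attempt and no reset: what is moved stays moved. The work goes in short steps, Python scripts to look and compute and a shell command to move; the robot and the scene stay as the last step left them, time stands still between calls to the robot, and variables do not carry over. Pictures are saved under pics/ and viewed, at most 10 in all, crops included, and the job is handed in when it is done.

```bash
mkdir -p pics; ls
python3 - <<'E'
from workcell import env
import cv2,numpy as np
np.set_printoptions(precision=2,suppress=True)
for n in ("scene","side"):
    cv2.imwrite(f"pics/{n}0.png",env.grab_frame(n)[:,:,::-1])
    m=env.camera_model(n);print(n,m["fx"],m["fy"],m["cx"],m["cy"],[k for k in m]);print(np.array(m["camera_from_world"]))
print(env.state())
E
```

```text
pics
scene 553.4517610068359 553.4517610068359 312.53122626074975 239.71632294595392 ['fx', 'fy', 'cx', 'cy', 'camera_from_world']
[[    0.4      0.92    -0.01  -164.02]
 [   -0.77     0.34     0.55   333.14]
 [    0.51    -0.21     0.84 -1610.63]
 [    0.       0.       0.       1.  ]]
side 522.9246272049828 522.9246272049828 329.657063196841 247.44564318257972 ['fx', 'fy', 'cx', 'cy', 'camera_from_world']
[[   -0.99    -0.13    -0.01   483.4 ]
 [    0.08    -0.66     0.75   -90.13]
 [   -0.1      0.74     0.66 -1150.7 ]
 [    0.       0.       0.       1.  ]]
{'time_s': 0.1, 'qpos': array([-1.14, 18.35, 89.7 , -0.  , 72.04, -1.14]), 'qvel': array([ 0.07, -0.11, -0.04,  0.03,  0.04,  0.07]), 'effort': array([  0.  , -41.33, -23.25,   0.07,   0.04,  -0.  ]), 'ee_pos': array([574.5 ,   0.01, 178.33]), 'ee_rot': array([-179.91,    0.  ,   90.  ]), 'force': array([-0.05, -0.44,  0.03]), 'torque': array([ 0.02,  0.01, -0.03]), 'gripper_force': 0.0, 'gripper_width': 90.85207414662449}
```

View pics/scene0.png

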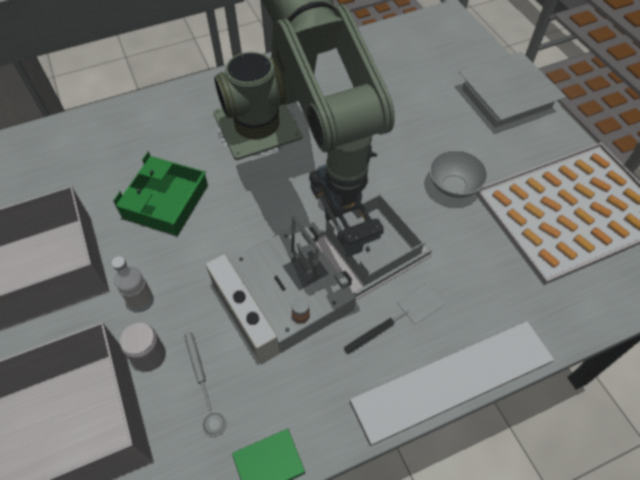

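View pics/side0.png

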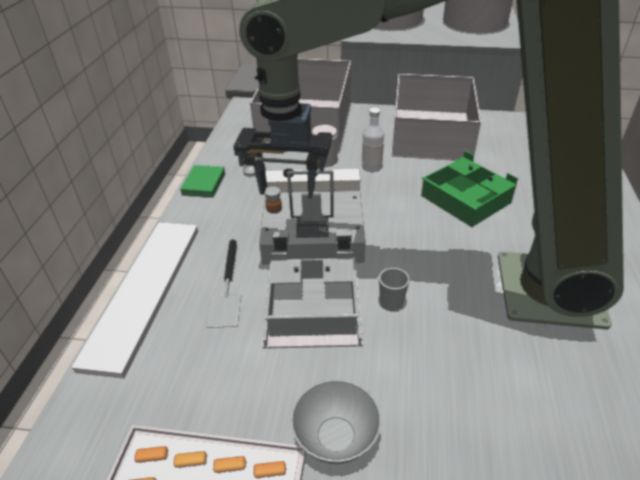

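The scene shows the unit near the centre: white control box (240,305), latch (305,265), jar (300,310), and the steel pan at (385,240). The similar green tray at (160,195) is the decoy. In the side view the pan is at (313,310), with the loop and lever at (311,200) partly behind the fingers. I'll take rough positions and enlarge the crops.

```bash
cat > h.py <<'E'
from workcell import env
import numpy as np,cv2
np.set_printoptions(precision=2,suppress=True)
def ray(n,p,m=None):
    m=m or env.camera_model(n); T=np.array(m["camera_from_world"]);R=T[:3,:3]
    x=(p[0]-m["cx"])/m["fx"];y=(p[1]-m["cy"])/m["fy"]
    d=np.array([x,-y,-1.]) ; d/=np.linalg.norm(d)
    return -R.T@T[:3,3],R.T@d
def plane(n,p,z):
    o,d=ray(n,p);return o+d*(z-o[2])/d[2]
def tri(p,q):
    o,d=ray("scene",p);a,b=ray("side",q)
    s=np.linalg.lstsq(np.c_[d,-b],a-o,rcond=None)[0]
    P,Q=o+s[0]*d,a+s[1]*b
    return (P+Q)/2,np.linalg.norm(P-Q)
def pix(n,P):
    m=env.camera_model(n);c=(np.array(m["camera_from_world"])@np.r_[P,1])[:3]
    return np.array([m["cx"]+m["fx"]*c[0]/-c[2],m["cy"]+m["fy"]*-c[1]/-c[2]])
E
python3 - <<'E'
from h import *
s=cv2.imread("pics/side0.png")[150:360,225:405];c=cv2.imread("pics/scene0.png")[180:370,200:440]
a=cv2.resize(s,None,fx=2.8,fy=2.8,interpolation=cv2.INTER_CUBIC);
cv2.imwrite("pics/c1.png",a)
cv2.imwrite("pics/c2.png",cv2.resize(c,None,fx=3.1,fy=3.1,interpolation=cv2.INTER_CUBIC))
print("rail ends",plane("side",(266,346),6),plane("side",(361,344),6))
print("box",plane("side",(266,172),112),plane("side",(360,172),112))
print("scene box",plane("scene",(208,263),112),plane("scene",(277,350),112), plane("scene",(430,250),6))
E
```

```text
rail ends [582.89 236.84   6.  ] [397.39 208.55   6.  ]
box [ 675.16 -212.73  112.  ] [ 442.47 -240.42  112.  ]
scene box [ 462.74 -271.28  112.  ] [ 714.1  -205.12  112.  ] [579.98 243.54   6.  ]
```

View pics/c1.png

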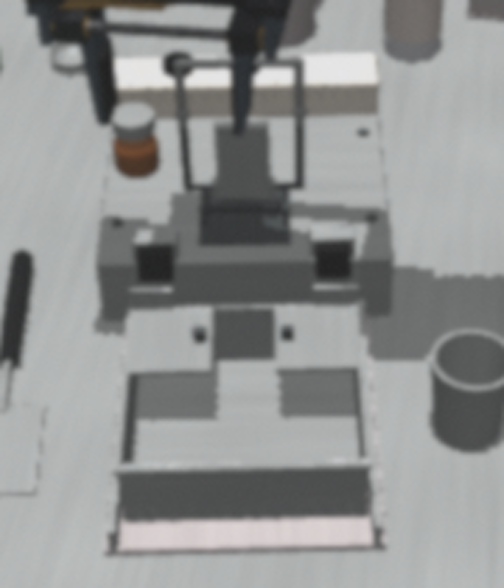

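View pics/c2.png

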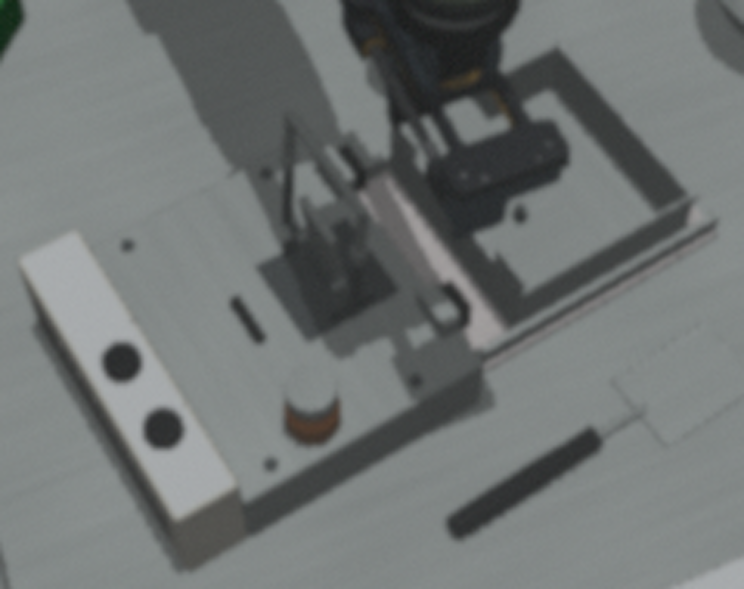

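Crops show the following:
- **Side crop:** loop cross bar from (178,64) to (300,64), handle top (242,127), keeper hooks (199,334) and (287,333), dark seal pads (155,262) and (332,260).
- **Scene crop:** control-box corners (78,232) and (240,488), housing screws, and bed end (716,225).

The steel pan in the guides fits the description. The green tray is loose and out of the guides. I'll triangulate these points.

```bash
cat > fit.py <<'E'
from h import *
S=lambda x,y:(225+x/2.8-.3,150+y/2.8-.3); C=lambda x,y:(200+x/3.1-.3,180+y/3.1-.3)
L={"boxF+":(C(78,232),S(378,84),(-200,120,112)),"boxF-":(C(240,488),S(116,88),(-200,-120,112)),
"boxB+":(C(20,261),S(377,53),(-250,120,112)),"boxB-":(C(181,516),S(116,58),(-250,-120,112)),
"scr+":(C(265,173),S(372,217),None),"scr-":(C(416,381),S(117,222),None)}
A=[];B=[]
for k,(c,s,u) in L.items():
    P,e=tri(c,s);print(k,P,"gap",e)
    if u: A.append(P);B.append(u)
# extra plane points: bed end corners (rail tops unknown) 
A=np.array(A);B=np.array(B,float)
a=A.mean(0);b=B.mean(0);H=(B-b)[:,:2].T@(A-a)[:,:2]
yaw=np.arctan2(H[0,1]-H[1,0],H[0,0]+H[1,1])
R=np.array([[np.cos(yaw),-np.sin(yaw),0],[np.sin(yaw),np.cos(yaw),0],[0,0,1]])
t=a-R@b;print("yaw",np.degrees(yaw),"t",t);print("res",A-(B@R.T+t))
for n in("scene","side"):
    for nm,u in dict(hookp=(60,33,78),pivot=(-59,0,76),barup=(-62,0,216),seal=(12,71,70),bedend=(240,-90,6)).items():
        p=pix(n,R@np.array(u)+t-[0,0,t[2]]); q=(p-[225,150]+.3)*2.8 if n=="side" else (p-[200,180]+.3)*3.1
        print(n,nm,q)
print("padL", [R.T@(plane("side",S(*p),70)-t) for p in((155,262),(332,260))])
print("bedend",R.T@(plane("side",S(108,552),6)-t),R.T@(plane("side",S(384,546),6)-t))
print("hook",[R.T@(plane("side",S(*p),76)-t) for p in((199,334),(287,333))])
print("bar",[R.T@(plane("side",S(*p),216)-t) for p in((178,64),(300,64))], R.T@(plane("scene",C(288,118),216)-t))
print("panend top",[R.T@(plane("side",S(*p),66)-t) for p in((118,468),(370,463))])
E
python3 fit.py
```

```text
boxF+ [ 443.46 -229.73   94.77] gap 4.098967384082125
boxF- [ 676.45 -195.02   94.1 ] gap 8.796587445764255
boxB+ [ 449.51 -276.61   95.89] gap 6.288263761675138
boxB- [ 683.51 -237.38   98.86] gap 4.205438747509917
scr+ [433.35 -78.93  66.11] gap 2.2262848010478486
scr- [641.78 -46.74  66.3 ] gap 2.69421785903664
yaw 98.97330305396223 t [528.14 -12.44 -16.09]
res [[ 2.66 -1.02 -1.13]
 [-1.42 -3.75 -1.81]
 [ 0.91  1.48 -0.01]
 [-2.15  3.29  2.95]]
scene hookp [435.76 162.87]
scene pivot [326.04 268.58]
scene barup [316.87 164.04]
scene seal [355.97 162.29]
scene bedend [708.32 219.67]
side hookp [287.7  299.81]
side pivot [244.7  205.05]
side barup [238.97  59.71]
side seal [334.46 265.18]
side bedend [119.63 552.17]
padL [array([  3.2 , -71.54,  86.09]), array([ 5.68, 69.33, 86.09])]
bedend [239.59 -98.21  22.09] [240.45  96.23  22.09]
hook [array([ 93.32, -34.06,  92.09]), array([94.47, 31.72, 92.09])]
bar [array([-57.87, -46.39, 232.09]), array([-54.33,  46.42, 232.09])] [-58.7   42.61 232.09]
panend top [array([214.35, -87.51,  82.09]), array([215.43,  86.4 ,  82.09])]
```

Cast points agree with each other: pan x ≈ 135 in the unit frame (about 42 mm short), bed end at 240, hook, pad and bar y symmetric about -1 mm. The unit yaw is ≈ 98.8° with its origin at (529.1,-12.3). First I move clear beyond the pan and turn the tool.

```bash
python3 -m jog '{"jaw":[0,0,0,0,0,0,0,0,0],"slide":[[1,-0.35,0],[1,-0.35,0],[1,-0.35,0],[1,-0.35,0],[1,-0.35,0],[1,-0.35,0],[1,-0.35,0],[1,-0.35,0],[0,0,0]],"spin":[0,0,0,0,0,0,0,0,0]}'; python3 -m jog '{"jaw":[0,0,0,0,0,0,0,0,0,0],"slide":[[0,0,0],[0,0,0],[0,0,0],[0,0,0],[0,0,0],[0,0,0],[0,0,0],[0,0,0],[0,0,0],[0,0,0]],"spin":[1,1,1,1,1,1,1,1,1,1]}'
python3 - <<'E'
from h import *
print("bowl edge",plane("side",(336,385),60))
E
cat > u.py <<'E'
from h import *
Y=np.radians(98.8);R=np.array([[np.cos(Y),-np.sin(Y)],[np.sin(Y),np.cos(Y)]]);T=np.array([529.1,-12.3])
def unit(p):
    return np.r_[R.T@(np.array(p)[:2]-T),p[2]]
if __name__=="__main__":
    s=env.state();f=s["force"]
    print("t",s["time_s"],"unit",unit(s["ee_pos"]),"rot",s["ee_rot"],"F_unit",R.T@f[:2],f[2],"w",s["gripper_width"],"gf",s["gripper_force"])
E
python3 u.py
```

```text
time_s: 1.0
ee_pos: [489.6, 242.9, 178.6]
ee_rot: [-179.9, -0.1, 90.2]
force: [0.4, -1.2, -0.7]
gripper_width: 22.2
gripper_force: 0.0
time_s: 2.0
ee_pos: [491.1, 239.0, 178.7]
ee_rot: [180.0, 0.0, 9.6]
force: [0.9, -0.3, -0.2]
gripper_width: 0.4
gripper_force: 0.0
bowl edge [430.36 344.03  60.  ]
t 2.0 unit [254.19  -0.87 178.68] rot [179.96   0.04   9.64] F_unit [-0.42 -0.87] -0.1535439805264284 w 0.4207779893829913 gf 0.0
```

```bash
python3 -m jog '{"jaw":[0,0,0,0,0,0,0],"slide":[[0,0,1],[0,0,1],[0,0,1],[0,0,1],[0,0,1],[0,0,0],[0,0,0]],"spin":[0.1,0,0,0,0,0,0]}'; python3 u.py
python3 - <<'E'
from h import *
for n in("scene","side"): cv2.imwrite(f"pics/{n}1.png",env.grab_frame(n)[:,:,::-1])
a=cv2.resize(cv2.imread("pics/scene1.png")[180:370,210:450],(750,594),interpolation=cv2.INTER_CUBIC)
cv2.imwrite("pics/c3.png",a)
E
```

```text
time_s: 2.7
ee_pos: [491.3, 239.5, 29.2]
ee_rot: [180.0, 0.0, 9.2]
force: [0.4, 0.7, 0.2]
gripper_width: 0.2
gripper_force: 0.0
t 2.7 unit [254.61  -1.12  29.16] rot [179.98   0.04   9.18] F_unit [ 0.61 -0.54] 0.178942722801186 w 0.23601289365083877 gf 0.0
```

View pics/c3.png

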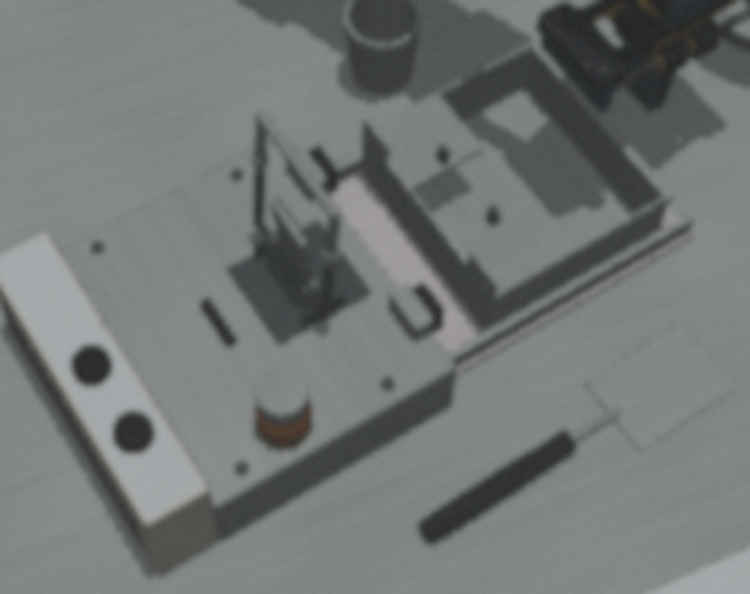

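```bash
python3 - <<'E'
from h import *
from u import unit
S=lambda x,y:(225+x/2.8-.3,150+y/2.8-.3); C=lambda x,y:(210+x/3.125-.3,180+y/3.125-.3)
for k,c,s in (("bar+",(260,117),(300,64)),("bar-",(335,218),(178,64)),("hook+",(443,155),(287,333)),("hook-",(491,215),(199,334)),("scr+",(237,174),(372,217)),("scr-",(387,384),(117,222)),("bedend",(690,229),(108,552))):
    P,e=tri(C(*c),S(*s));print(k,unit(P),e)
E
python3 -m jog '{"jaw":[0,0,0,0,0,0,0,0],"slide":[[0,0.3,0],[0,0.3,0],[0,0.1,0],[0,0.1,0],[0,0.1,0],[0,0.1,0],[0,0.1,0],[0,0.1,0]],"spin":[0,0,0,0,0,0,0,0]}'; python3 u.py
```

```text
bar+ [-56.88  46.63 213.92] 1.52529111221295
bar- [-57.88 -47.54 214.67] 4.289128538173575
hook+ [89.72 31.98 70.77] 2.3256305859413144
hook- [ 89.08 -33.41  71.65] 0.5876696134415875
scr+ [-50.46 104.59  66.58] 2.6071968463137996
scr- [ -51.75 -105.85   66.09] 2.0578902242581485
bedend [240.35 -96.71   6.39] 0.5893185923524434
time_s: 3.6
ee_pos: [496.8, 204.4, 29.0]
ee_rot: [-180.0, 0.0, 9.2]
force: [-1.4, 4.0, -0.2]
gripper_width: 0.9
gripper_force: 2.1
t 3.6 unit [219.14  -1.22  29.01] rot [-179.98    0.      9.19] F_unit [4.2  0.79] -0.2409518146081914 w 0.924539619757457 gf 2.1301265247166157
```

```bash
python3 -m jog '{"jaw":[0,0,0,0,0,0],"slide":[[0,0.1,0],[0,0.1,0],[0,0.1,0],[0,0.1,0],[0,0.1,0],[0,0.1,0]],"spin":[0,0,0,0,0,0]}' |grep force; python3 u.py;  python3 -m jog '{"jaw":[0,0],"slide":[[0,0.1,0],[0,0.1,0]],"spin":[0,0]}' | grep force; python3 u.py
```

```text
force: [-0.4, 3.2, -0.7]
gripper_force: 1.4
t 4.2 unit [200.98  -1.32  29.06] rot [-179.99   -0.      9.2 ] F_unit [ 3.27 -0.07] -0.6534780654000162 w 0.8869765211649973 gf 1.4496034942567348
force: [-0.0, 3.4, -0.3]
gripper_force: 1.5
t 4.4 unit [194.9   -1.39  29.06] rot [-180.    -0.     9.2] F_unit [ 3.41 -0.49] -0.30158144722019853 w 0.6137104676247783 gf 1.4573359116911888
```

Run:
```python
from h import *
cv2.imwrite("pics/scene2.png",env.grab_frame("scene")[:,:,::-1])
a=cv2.resize(cv2.imread("pics/scene2.png")[190:320,280:440],(736,598),interpolation=cv2.INTER_CUBIC)
cv2.imwrite("pics/c4.png",a)
```

```text
(no output)
```

View pics/c4.png

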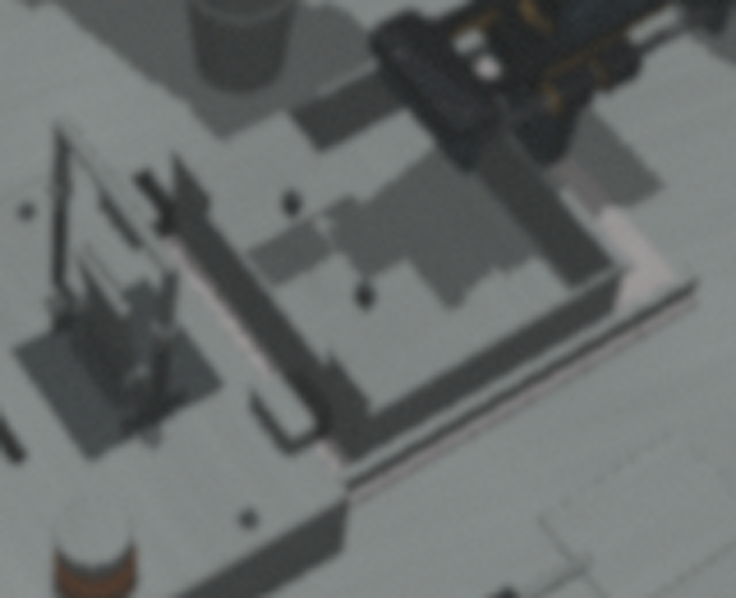

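The pan now stands a short gap from the pads, with hooks at (291,203) and (364,295). I continue in small steps, watching the force.

```bash
for i in 1; do python3 -m jog '{"jaw":[0,0,0,0],"slide":[[0,0.05,0],[0,0.05,0],[0,0.05,0],[0,0.03,0]],"spin":[0,0,0,0]}' >/dev/null; python3 u.py;  python3 -m jog '{"jaw":[0,0,0],"slide":[[0,0.03,0],[0,0.03,0],[0,0,0]],"spin":[0,0,0]}' >/dev/null; python3 u.py; done
```

```text
t 4.85 unit [189.67  -1.46  29.07] rot [-180.     -0.01    9.2 ] F_unit [ 3.35 -0.33] -0.9410756860197378 w 0.7697536713584259 gf 1.5178810525685549
t 5.15 unit [187.79  -1.45  29.07] rot [179.99  -0.     9.2 ] F_unit [2.15 0.25] 0.04266968467344967 w 0.2327610647440566 gf 1.279261400923133
```

```bash
python3 -m jog '{"jaw":[0,0,0],"slide":[[0,0.05,0],[0,0.05,0],[0,0.03,0]],"spin":[0,0,0]}' >/dev/null; python3 u.py;  python3 -m jog '{"jaw":[0,0],"slide":[[0,0.03,0],[0,0.03,0]],"spin":[0,0]}' >/dev/null; python3 u.py
```

```text
t 5.45 unit [183.94  -1.48  29.07] rot [180.    -0.01   9.2 ] F_unit [ 2.81 -0.56] 0.2318990643649163 w 0.4845299554209817 gf 1.5499687101691961
t 5.65 unit [182.16  -1.47  29.08] rot [180.   -0.    9.2] F_unit [3.16 0.03] -0.22424196316607903 w 0.3745710548661262 gf 1.5568006318062544
```

```bash
for i in 1; do python3 -m jog '{"jaw":[0,0],"slide":[[0,0.03,0],[0,0.03,0]],"spin":[0,0]}' >/dev/null; python3 u.py;  python3 -m jog '{"jaw":[0],"slide":[[0,0.03,0]],"spin":[0]}' >/dev/null; python3 u.py; python3 -m jog '{"jaw":[0],"slide":[[0,0.03,0]],"spin":[0]}' >/dev/null; python3 u.py;done
```

```text
t 5.85 unit [180.38  -1.5   29.08] rot [180.    -0.01   9.2 ] F_unit [ 3.15 -0.35] -0.6938787860149495 w 0.3919193846037584 gf 1.5618224535137415
t 5.95 unit [179.49  -1.51  29.09] rot [-180.     -0.01    9.2 ] F_unit [3.63 0.57] 0.23448838568239083 w 0.38035178814306336 gf 1.5657340921461582
t 6.05 unit [178.61  -1.53  29.05] rot [-180.     -0.01    9.2 ] F_unit [ 4.09 -0.15] -0.5330411863772782 w 0.2888882751408962 gf 1.9073012843728065
```

```bash
for i in 1; do python3 -m jog '{"jaw":[0],"slide":[[0,0.03,0]],"spin":[0]}' >/dev/null; python3 u.py; python3 -m jog '{"jaw":[0],"slide":[[0,0.03,0]],"spin":[0]}' >/dev/null; python3 u.py;done
```

```text
t 6.15 unit [178.11  -1.76  29.12] rot [-179.95   -0.04    9.17] F_unit [ 6.51 -0.12] 0.036448766834679014 w 0.25297751731106966 gf 2.6040663197636604
t 6.25 unit [177.83  -1.93  29.16] rot [-179.88   -0.06    9.13] F_unit [ 8.66 -0.98] -1.48423413422527 w 1.0274690786893579 gf 3.5222289338707924
```

```bash
for i in 1; do python3 -m jog '{"jaw":[0],"slide":[[0,0.04,0]],"spin":[0]}' >/dev/null; python3 u.py; python3 -m jog '{"jaw":[0],"slide":[[0,0.04,0]],"spin":[0]}' >/dev/null; python3 u.py; python3 -m jog '{"jaw":[0],"slide":[[0,0.04,0]],"spin":[0]}' >/dev/null; python3 u.py;done
```

```text
t 6.35 unit [177.52  -2.06  29.14] rot [-179.8    -0.07    9.1 ] F_unit [12.77 -0.36] -1.4966559357596896 w 0.39107740261883056 gf 4.849204793572426
t 6.45 unit [177.22  -2.15  29.16] rot [-179.7    -0.08    9.05] F_unit [15.45 -0.52] -1.5215136906977844 w -0.017485201930733718 gf 6.0680390149354935
t 6.55 unit [176.93  -2.21  29.17] rot [-179.61   -0.09    9.01] F_unit [17.92 -0.91] -2.0742637660896572 w 0.38127747411546353 gf 7.283809036016464
```

The seal has given, about 14.6 N above sliding. Back off, rise, and go above the bar with the jaw open.

```bash
python3 -m jog '{"jaw":[0,0,0,91,91,91,91,91,91,91],"slide":[[0,0,0],[0,-0.4,0],[0,0,-1],[0,0,-1],[0,0,-1],[0,0,-1],[0,0,-1],[0,0,-1],[0,0,-1],[0,0,0]],"spin":[0,0,0,0,0,0,0,0,0,0]}'>/dev/null; python3 u.py; python3 -m jog '{"jaw":[91,91,91,91,91,91,91,91,91,91],"slide":[[0,1,0],[0,1,0],[0,1,0],[0,1,0],[0,1,0],[0,1,0],[0,1,0],[0,1,0],[0,0,0],[0,0,0]],"spin":[0,0,0,0,0,0,0,0,0,0]}'>/dev/null; python3 u.py
```

```text
t 7.55 unit [184.53  -3.78 243.42] rot [179.94  -0.5    9.19] F_unit [-0.37 -0.58] 0.46245495120377383 w 53.50409559474887 gf 0.0
t 8.55 unit [-55.31  -2.23 237.94] rot [-179.99    0.14    9.11] F_unit [-0.27 -0.37] 0.07861467638032665 w 91.21241519111777 gf 0.0
```

```bash
python3 -m jog '{"jaw":[91,91,91,30,0,0,0,0,0,0],"slide":[[0,0,0.7],[0,0,0.7],[0,0,0],[0,0,0],[0,0,0],[0,0,0],[0,0,0],[0,0,0],[0,0,0],[0,0,0]],"spin":[0,0,0,0,0,0,0,0,0,0]}' 5 >/dev/null; python3 u.py; python3 -m jog '{"jaw":[0,0,0,0],"slide":[[0,0,0],[0,0,0],[0,0,0],[0,0,0]],"spin":[0,0,0,0]}' >/dev/null; python3 u.py
python3 - <<'E'
from h import *
a=env.grab_frame("side")[:,:,::-1][120:300,230:400]; b=env.grab_frame("wrist")[:,:,::-1]
cv2.imwrite("pics/c5.png",np.hstack([cv2.resize(a,(453,480),interpolation=cv2.INTER_CUBIC),b[:,140:480]]))
E
```

```text
t 9.55 unit [-54.77  -3.12 197.15] rot [180.    -0.01   9.19] F_unit [-0.17  0.28] -0.5642051244677069 w 37.917455461557154 gf 0.0
t 9.95 unit [-54.73  -3.11 197.05] rot [-180.    -0.     9.2] F_unit [-0.02 -0.2 ] 0.04370076546454413 w 5.980989601737687 gf 0.0
```

View pics/c5.png

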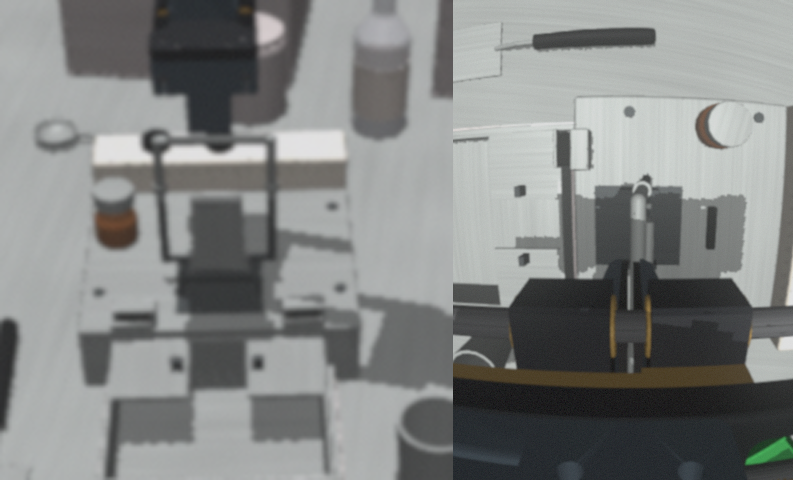

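```bash
python3 u.py; python3 -m jog '{"jaw":[0,0],"slide":[[0,0,0],[0,0,0]],"spin":[0,0]}' >/dev/null; python3 u.py
python3 - <<'E'
from h import *
from u import *
for P in ((-56,-2,197),(-56,-2,214),(-52,14,197),(-56,46,214)):
    w=np.r_[R@np.array(P[:2])+T,P[2]];p=pix("side",w);print(P,p,(p-[230,120])*2.66)
E
```

```text
t 10.05 unit [-54.74  -3.13 197.09] rot [180.    -0.01   9.2 ] F_unit [ 0.19 -0.34] -0.4229898187281363 w 0.5281322418937884 gf 0.0
t 10.25 unit [-54.72  -3.12 197.06] rot [180.   -0.    9.2] F_unit [ 0.1  -0.31] 0.4759059536656622 w 0.7535926209908218 gf 0.0
(-56, -2, 197) [309.03 180.04] [210.23 159.72]
(-56, -2, 214) [308.75 173.4 ] [209.48 142.04]
(-52, 14, 197) [316.47 180.95] [230.   162.13]
(-56, 46, 214) [331.26 172.96] [269.34 140.87]
```

Run:
```python
from h import *
from u import *
for n,tipbox in (("side",(285,335,150,200)),("scene",(270,340,150,260))):
    im=env.grab_frame(n)[:,:,::-1];cv2.imwrite(f"pics/{n}3.png",im)
    d=np.abs(im.astype(int)-cv2.imread(f"pics/{n}1.png")).max(2)>22
    x0,x1,y0,y1=tipbox
    w=np.r_[R@np.array([-54.7,-3.1])+T,197];print(n,"pred tip",pix(n,w))
    for y in range(y0,y1,2):
        print(y,"".join(".#"[int(v)] for v in d[y,x0:x1]))
```

```text
side pred tip [308.52 180.4 ]
150 ##.##########################..............#...###
152 ################################............######
154 #################################.......##########
156 ###...........###################......####.######
158 #################################.....###.######..
160 ##############.###############################....
162 ##############.#####################.######.......
164 ##############.###################.######...######
166 ##############.#################........##########
168 #..##...########################.#################
170 ########.########.....##########.#################
172 ###....#################...####..#################
174 #########.........####.########.##################
176 .######.################.###.#####################
178 ##.##.############################################
180 #####.########################################.###
182 ..#####.............##########################..##
184 ..########....##...##########################....#
186 ..######....##..##########............#######....#
188 ...####..###..#######
[... 3760 characters left out ...]
.##########..############
242 .............................########....################...##########
244 ...........................############......##############..######.##
246 ............................############.......#################...###
248 .............................############.###...#################....#
250 ..............................###############...###################..#
252 ................................#############...####################.#
254 .................................###............####################..
256 #.................##...............###..#.......#####################.
258 #........#############..........................######################
```

Run:
```python
import cv2,numpy as np
a=cv2.imread("pics/side3.png")[140:220,280:346];b=cv2.imread("pics/scene3.png")[180:270,260:340]
cv2.imwrite("pics/c6.png",np.hstack([cv2.resize(a,(400,485),interpolation=cv2.INTER_CUBIC),cv2.resize(b,(400,485),interpolation=cv2.INTER_CUBIC)]))
```

```text
(no output)
```

View pics/c6.png

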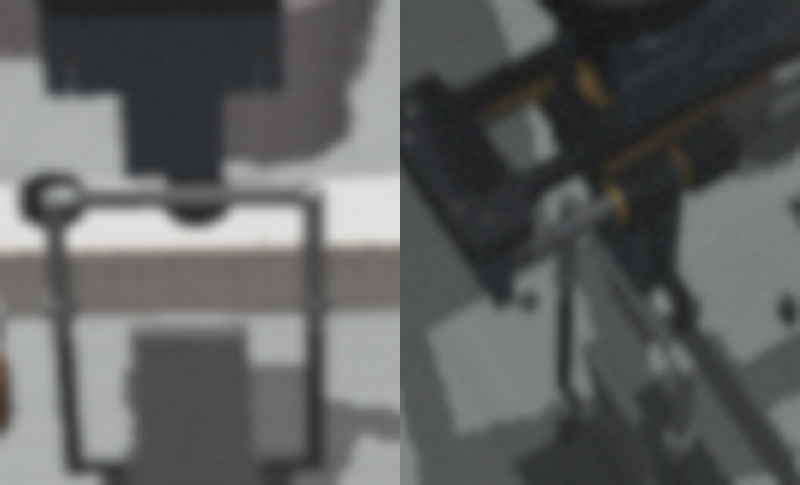

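Run:
```python
from h import *
from u import *
C=lambda x,y:(260+(x-400)/5-.3,180+y/5.39-.3);S=lambda x,y:(280+x/6.06-.3,140+y/6.06-.3)
for k,c,s in(("tip",(655,290),(175,178)),("tip2",(655,290),(175,190)),("bar+",(572,205),(312,197)),("bar-",(680,300),(50,197)),("bar-b",(665,325),(60,197))):
    P,e=tri(C(*c),S(*s));print(k,unit(P),e)
# epipolar: side bar pixel at various z, assume unit y=46 / x
for z in (190,200,210,220):
  P=plane("side",S(312,197),z);print(z,unit(P),(pix("scene",P)-[260,180])*[5,5.39]+[400,0])
print(env.state()["ee_pos"]); 
m=env.camera_model("wrist");print({k:m[k] for k in("fx","cx","cy")});print(np.array(m["camera_from_world"]))
```

```text
tip [-51.56  -7.82 223.73] 13.627799550425774
tip2 [-50.24  -7.02 220.29] 11.486283850274734
bar+ [-55.97  44.43 214.85] 3.3971982627911625
bar- [-45.03 -37.62 230.25] 17.036741590734067
bar-b [-54.06 -37.01 222.79] 12.160010433532747
190 [-95.32  46.61 190.  ] [488.19 277.02]
200 [-80.14  46.32 200.  ] [517.98 245.99]
210 [-64.95  46.03 210.  ] [547.97 214.74]
220 [-49.77  45.74 220.  ] [578.19 183.26]
[540.58 -65.9  197.05]
{'fx': 371.64829954431775, 'cx': 317.10417183176094, 'cy': 240.5980799869172}
[[   0.16   -0.99   -0.   -150.47]
 [   0.96    0.16   -0.25 -472.92]
 [   0.25    0.04    0.97 -539.41]
 [   0.      0.      0.      1.  ]]
```

Run:
```python
from h import *
for dz in(0,12,25):
  for x in(574.5-50,574.5+50):
    p=pix("side",(x,0,178.3+dz));print(dz,x,p,(p-[225,150]+.3)*2.8)
m=env.camera_model("wrist");T=np.array(m["camera_from_world"]);R=T[:3,:3];print("cam",-R.T@T[:3,3],env.state()["ee_pos"])
for P in ((540.58,-65.9,197),(540.58,-65.9,222)):
  c=(T@np.r_[P,1])[:3];v=np.array([c[0],-c[1],-c[2]]);r=np.hypot(*v[:2]);th=np.arctan2(r,v[2]);print("wrist px",m["cx"]+m["fx"]*th*v[0]/r,m["cy"]+m["fx"]*th*v[1]/r)
from u import unit,R as Ru,T as Tu
for u in((-56,46,214.5),(-56,0,214.5),(-56,-46,214.5)):
  P=np.r_[Ru@np.array(u[:2])+Tu,u[2]];c=(T@np.r_[P,1])[:3];v=np.array([c[0],-c[1],-c[2]]);r=np.hypot(*v[:2]);th=np.arctan2(r,v[2]);print(u,"wrist px",m["cx"]+m["fx"]*th*v[0]/r,m["cy"]+m["fx"]*th*v[1]/r)
a=env.grab_frame("wrist")[:,:,::-1];cv2.imwrite("pics/w7.png",a);cv2.imwrite("pics/c7.png",a[140:,100:540])
```

```text
0 524.5 [311.33 206.26] [242.55 158.37]
0 624.5 [264.28 202.81] [110.83 148.7 ]
12 524.5 [311.14 201.61] [242.03 145.34]
12 624.5 [263.75 198.17] [109.35 135.73]
25 524.5 [310.93 196.49] [241.45 131.  ]
25 624.5 [263.17 193.08] [107.71 121.45]
cam [609.99 -54.06 402.8 ] [540.58 -65.9  197.05]
wrist px 318.48446562070865 268.518075029395
wrist px 318.6023993368907 284.0239524960504
(-56, 46, 214.5) wrist px 320.01549502070316 356.2565469232551
(-56, 0, 214.5) wrist px 320.86503660307784 284.42243322552486
(-56, -46, 214.5) wrist px 321.7275749118661 200.02998024966718
```

View pics/c7.png

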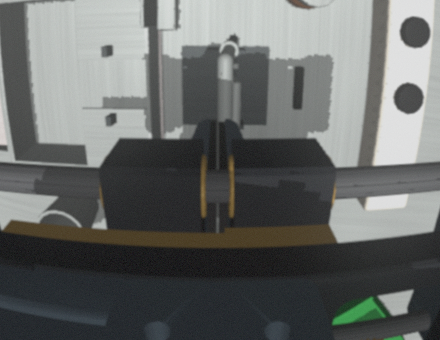

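The side view shows the shut tips about 25 mm higher than the reported TCP, ending just above the bar, and the start picture has the same offset. The bar at z 214.5 matches the given sizes. So I reopen, go 26 mm lower, and close; the finger opening should confirm it.

```bash
python3 -m jog '{"jaw":[50,50,50,50,50,50,50],"slide":[[0,0,0],[0,0,0],[0,0,0],[0,0,0],[0,0,0.43],[0,0,0.43],[0,0,0]],"spin":[0,0,0,0,0,0,0]}' 5 >/dev/null; python3 u.py; python3 -m jog '{"jaw":[0,0,0,0,0,0,0,0,0],"slide":[[0,0,0],[0,0,0],[0,0,0],[0,0,0],[0,0,0],[0,0,0],[0,0,0],[0,0,0],[0,0,0]],"spin":[0,0,0,0,0,0,0,0,0]}' >/dev/null; python3 u.py
```

```text
t 11.1 unit [-54.17  -1.24 168.39] rot [-179.9    0.3    9.2] F_unit [-0.37  0.46] -0.4198877868682009 w 49.67148458613073 gf 0.0
t 12.0 unit [-54.75  -3.24 171.44] rot [179.99  -0.02   9.2 ] F_unit [ 0.89 -0.62] 1.3766852719462663 w 7.830093263673904 gf 4.998136460781097
```

The bar is gripped: opening 7.8 mm, grip 5 N. The fingers sit about 5 mm to unit -y of the loop's middle, so I regrip centred.

```bash
python3 -m jog '{"jaw":[16,16,16,0,0,0,0],"slide":[[0,0,0],[0,0,0],[-0.17,0,0],[0,0,0],[0,0,0],[0,0,0],[0,0,0]],"spin":[0,0,0,0,0,0,0]}' 5 >/dev/null; python3 u.py
```

```text
t 12.7 unit [-54.71   2.34 171.21] rot [-179.99    0.04    9.19] F_unit [-0.36  0.12] 0.40222230692748884 w 7.547410949572349 gf 5.000926852226257
```

```bash
python3 -m jog '{"jaw":[0,0,0,0,0,0],"slide":[[0,-0.28,0.04],[0,-0.28,0.05],[0,-0.27,0.08],[0,-0.33,0.11],[0,-0.33,0.13],[0,-0.32,0.16]],"spin":[0,0,0,0,0,0]}' >/dev/null; python3 u.py; python3 -m jog '{"jaw":[0,0,0],"slide":[[0,-0.29,0.19],[0,-0.28,0.22],[0,-0.27,0.24]],"spin":[0,0,0]}' >/dev/null; python3 u.py
```

```text
t 13.3 unit [  0.32   2.3  153.53] rot [179.97  -0.01   9.23] F_unit [-2.2  -0.83] -3.5384847381685973 w 7.868101696010713 gf 5.000119283795357
t 13.6 unit [ 25.26   2.31 134.08] rot [179.97  -0.03   9.21] F_unit [-3.2  -1.04] -2.1702300881575516 w 7.772806017814335 gf 4.998922795057297
```

```bash
python3 -m jog '{"jaw":[0,0,0,0],"slide":[[0,-0.18,0.2],[0,-0.17,0.2],[0,-0.15,0.21],[0,-0.13,0.22]],"spin":[0,0,0,0]}' >/dev/null; python3 u.py; python3 -m jog '{"jaw":[0,0,0,0],"slide":[[0,-0.12,0.23],[0,-0.1,0.24],[0,-0.09,0.25],[0,-0.08,0.25]],"spin":[0,0,0,0]}' >/dev/null; python3 u.py
```

```text
t 14.0 unit [ 43.99   2.35 109.46] rot [-179.99   -0.05    9.19] F_unit [-0.25 -1.2 ] -0.28816802620895215 w 7.931411719884009 gf 4.998149648308754
t 14.4 unit [55.59  2.49 80.16] rot [-179.99   -0.04    9.2 ] F_unit [-0.45 -0.94] -0.4817462432491815 w 7.543094744195866 gf 4.998398199677467
```

```bash
python3 -m jog '{"jaw":[0,0,0,0],"slide":[[0,-0.05,0.2],[0,-0.04,0.2],[0,-0.03,0.2],[0,-0.02,0.17]],"spin":[0,0,0,0]}' >/dev/null; python3 u.py; python3 -m jog '{"jaw":[0,0],"slide":[[0,-0.04,0],[0,-0.04,0]],"spin":[0,0]}' >/dev/null; python3 u.py; python3 -m jog '{"jaw":[0],"slide":[[0,-0.04,0]],"spin":[0]}' >/dev/null; python3 u.py
```

```text
t 14.8 unit [59.46  2.6  57.13] rot [179.99  -0.02   9.2 ] F_unit [-1.41 -1.47] 0.5190071910651689 w 7.686564036823084 gf 4.996117874979973
t 15.0 unit [60.26  2.62 57.43] rot [179.82  -0.01   9.27] F_unit [-6.71 -1.49] -0.292030179597092 w 7.911110210490253 gf 4.994870368391275
t 15.1 unit [61.34  2.59 57.62] rot [179.81  -0.02   9.26] F_unit [-6.88 -1.65] -0.24386435173929866 w 7.727673726209153 gf 4.99501146376133
```

```bash
python3 -m jog '{"jaw":[0],"slide":[[0,0,0]],"spin":[0]}' 20 >/dev/null; python3 u.py;  for i in 1; do python3 -m jog '{"jaw":[0],"slide":[[0,-0.04,0]],"spin":[0]}' >/dev/null; python3 u.py; python3 -m jog '{"jaw":[0],"slide":[[0,-0.04,0]],"spin":[0]}' >/dev/null; python3 u.py; done
```

```text
t 15.2 unit [61.65  2.64 57.65] rot [179.85  -0.02   9.24] F_unit [-4.75 -2.27] -1.6867498211626366 w 7.628253204036616 gf 19.992827475070953
t 15.3 unit [62.09  2.63 57.66] rot [179.77  -0.02   9.27] F_unit [-10.23  -1.15] -1.7480530485670176 w 7.647384656962448 gf 19.99317839741707
t 15.4 unit [62.06  2.61 57.67] rot [179.63  -0.02   9.33] F_unit [-14.71  -0.87] -1.6792557548197486 w 7.487028248191113 gf 19.993614703416824
```

Taut at the stop: force rises to 14.7 N with no travel. Ease off slightly and lower along the arc.

```bash
python3 -m jog '{"jaw":[0,0,0,0],"slide":[[0,0.02,0.07],[0,0,0.1],[0,0,0.1],[0,0,0.1]],"spin":[0,0,0,0]}' >/dev/null; python3 u.py;  for i in 1; do python3 -m jog '{"jaw":[0,0],"slide":[[0,0,0.1],[0,0.01,0.1]],"spin":[0,0]}' >/dev/null; python3 u.py; python3 -m jog '{"jaw":[0,0],"slide":[[0,0.01,0.08],[0,0.01,0.08]],"spin":[0,0]}' >/dev/null; python3 u.py; done
```

```text
t 15.8 unit [62.3   2.53 46.73] rot [179.74  -0.04   9.28] F_unit [-9.56 -1.04] 0.9525468119007899 w 7.621622443657582 gf 19.999621510505676
t 16.0 unit [62.03  2.51 40.79] rot [179.74  -0.04   9.28] F_unit [-8.24 -1.07] 1.6903430613948762 w 7.130692737600953 gf 20.00117003917694
t 16.2 unit [61.59  2.51 36.06] rot [179.77  -0.04   9.27] F_unit [-7.6  -0.14] 1.3999960215938037 w 7.0114321699332 gf 20.00156342983246
```

```bash
for i in 1; do python3 -m jog '{"jaw":[0,0],"slide":[[0,0.01,0.06],[0,0.01,0.06]],"spin":[0,0]}' >/dev/null; python3 u.py; python3 -m jog '{"jaw":[0],"slide":[[0,0.01,0.05]],"spin":[0]}' >/dev/null; python3 u.py;python3 -m jog '{"jaw":[0],"slide":[[0,0.01,0.05]],"spin":[0]}' >/dev/null; python3 u.py;python3 -m jog '{"jaw":[0],"slide":[[0,0.01,0.04]],"spin":[0]}' >/dev/null; python3 u.py; done
```

```text
t 16.4 unit [61.14  2.51 32.49] rot [179.78  -0.04   9.27] F_unit [-8.14 -1.63] 2.0648812058120476 w 7.389954282067997 gf 20.00186651945114
t 16.5 unit [60.92  2.51 30.99] rot [179.79  -0.04   9.26] F_unit [-7.96 -0.62] 1.842913262871039 w 7.284028539848722 gf 20.0017449259758
t 16.6 unit [60.7   2.48 29.54] rot [179.8   -0.05   9.26] F_unit [-7.59 -0.97] 1.8468572554936042 w 7.390626940638386 gf 20.001879036426544
t 16.7 unit [60.48  2.5  28.31] rot [179.81  -0.04   9.26] F_unit [-7.08 -0.16] 1.8533541286243767 w 7.381452847509905 gf 20.001845061779022
```

```bash
for i in 1; do python3 -m jog '{"jaw":[0],"slide":[[0,0.01,0.04]],"spin":[0]}' >/dev/null; python3 u.py; python3 -m jog '{"jaw":[0],"slide":[[0,0.01,0.03]],"spin":[0]}' >/dev/null; python3 u.py;python3 -m jog '{"jaw":[0],"slide":[[0,0.01,0.03]],"spin":[0]}' >/dev/null; python3 u.py; done
```

```text
t 16.8 unit [60.45  2.4  27.92] rot [179.84  -0.05   9.24] F_unit [-4.64  1.76] 14.50513575750941 w 7.654325327033198 gf 20.002091825008392
t 16.9 unit [60.45  2.41 27.81] rot [179.87  -0.07   9.23] F_unit [-3.97  4.46] 18.98505743057383 w 7.635988372634568 gf 19.99786466360092
t 17.0 unit [60.46  2.35 27.67] rot [179.9   -0.09   9.22] F_unit [-2.85  5.46] 25.034712570456406 w 7.566082985841838 gf 19.993622303009033
```

The bar landed on the wings at z ≈ 71, well below the hook tops. Relieve the pressing at once.

```bash
python3 -m jog '{"jaw":[0],"slide":[[0,0,-0.1]],"spin":[0]}' >/dev/null; python3 u.py
python3 - <<'E'
from h import *
for n in("scene","side"): cv2.imwrite(f"pics/{n}4.png",env.grab_frame(n)[:,:,::-1])
E
```

```text
t 17.1 unit [60.62  2.48 29.11] rot [179.91  -0.08   9.21] F_unit [-2.88 -0.52] 0.34820884762231596 w 7.883354925241535 gf 19.98980462551117
```

```bash
python3 -m jog '{"jaw":[0,0],"slide":[[0,0.05,0.01],[0,0.03,0]],"spin":[0,0]}' 8 >/dev/null; python3 u.py;  python3 -m jog '{"jaw":[0],"slide":[[0,0.03,0]],"spin":[0]}' >/dev/null; python3 u.py; python3 -m jog '{"jaw":[0],"slide":[[0,0.03,0]],"spin":[0]}' >/dev/null; python3 u.py
```

```text
t 17.4 unit [60.5   2.53 27.91] rot [-179.85   -0.03    9.11] F_unit [ 4.57 -1.22] 5.119114000767043 w 7.5203962181991235 gf 7.994213774800301
t 17.5 unit [60.51  2.49 27.92] rot [-179.76   -0.03    9.08] F_unit [ 7.22 -0.59] 5.468950412614994 w 7.255248111103413 gf 7.996966615319252
t 17.6 unit [60.42  2.55 27.86] rot [-179.68   -0.02    9.04] F_unit [9.23 0.04] 4.862906001538426 w 7.74904406458616 gf 7.997367046773434
```

```bash
python3 -m jog '{"jaw":[8,18,20,20,20,20,20,20,20,20],"slide":[[0,-0.02,0],[0,0,0],[0,0,0],[0,0,0],[0,0,-0.5],[0,0,-1],[0,0,-1],[0,0,-1],[0,0,-1],[0,0,0]],"spin":[0,0,0,0,0,0,0,0,0,0]}' >/dev/null; python3 u.py; python3 -m jog '{"jaw":[0,0,0],"slide":[[0,-1,-0.5],[0,-1,0],[0,0,0]],"spin":[0,0,0]}' >/dev/null; python3 u.py
python3 - <<'E'
from h import *
a=env.grab_frame("side")[:,:,::-1][190:310,255:375]; b=env.grab_frame("scene")[:,:,::-1][200:300,280:380]
cv2.imwrite("pics/c8.png",np.hstack([cv2.resize(x,(400,400),interpolation=cv2.INTER_CUBIC) for x in(a,b)]))
E
```

```text
t 18.6 unit [ 57.65   0.11 166.48] rot [179.96  -0.48   9.19] F_unit [ 0.25 -1.42] -0.4368736990904226 w 20.165111050657035 gf 0.0
t 18.9 unit [120.39   3.86 176.74] rot [-179.93    0.08    9.35] F_unit [-0.73  0.89] -0.26563384882937024 w 0.7265950480546712 gf 0.0
```

View pics/c8.png

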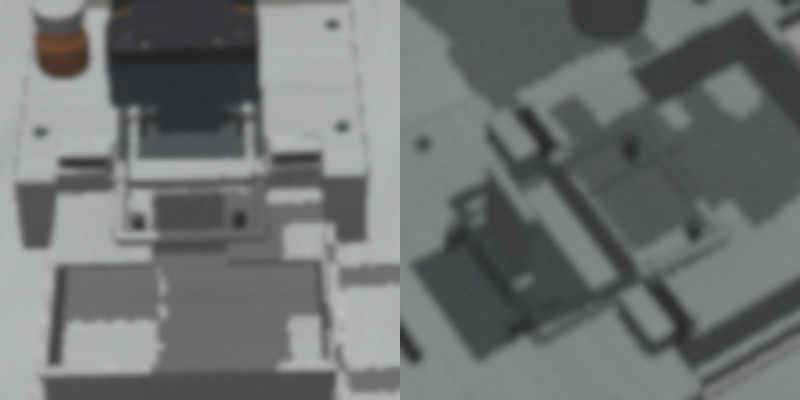

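The side half shows the bar (row 237) on the +x side of both hooks, at (138,218) and (240,218), so it is hooked. Next, the shut fingers go in front of the handle.

```bash
python3 -m jog '{"jaw":[0,0,0,0,0,0,0,0],"slide":[[0,0.9,0],[0,0.9,0],[0,0.9,0],[0,0.9,0],[0,0.75,0],[0,0,1],[0,0,1],[0,0,0.2]],"spin":[0,0,0,0,0,0,0,0]}' 10 >/dev/null; python3 u.py; python3 -m jog '{"jaw":[0,0,0,0,0,0],"slide":[[0,0.2,0],[0,0.2,0],[0,0.15,0],[0,0.15,0],[0,0.1,0],[0,0.1,0]],"spin":[0,0,0,0,0,0]}' >/dev/null; python3 u.py
```

```text
t 19.8 unit [-13.11   5.72 107.75] rot [-179.91    0.48    9.1 ] F_unit [-0.53  0.54] 0.2693663905088874 w 0.41435501782316714 gf 0.0
t 20.4 unit [-39.74   1.89 111.99] rot [180.    -0.05   9.19] F_unit [ 1.88 -0.32] 1.9407491628852167 w 0.5660980437066342 gf 0.7882162928581238
```

```bash
python3 -m jog '{"jaw":[0,0,0],"slide":[[0,0.14,0],[0,0.14,0],[0,0.14,0]],"spin":[0,0,0]}' >/dev/null; python3 u.py; python3 -m jog '{"jaw":[0,0],"slide":[[0,0.14,0.01],[0,0.14,0.01]],"spin":[0,0]}' >/dev/null; python3 u.py;  python3 -m jog '{"jaw":[0,0],"slide":[[0,0.13,0.04],[0,0.13,0.04]],"spin":[0,0]}' >/dev/null; python3 u.py
```

```text
t 20.7 unit [-52.21   1.93 111.66] rot [-179.99   -0.01    9.21] F_unit [1.38 1.04] 1.3244819884091446 w 0.48164766180792407 gf 0.6570784002542496
t 20.9 unit [-60.78   1.96 110.9 ] rot [-180.     0.     9.2] F_unit [1.46 0.89] 0.46460027164698886 w 0.9692661954865933 gf 0.5941300839185715
t 21.1 unit [-68.64   1.9  108.45] rot [180.   -0.    9.2] F_unit [1.29 0.  ] 0.6936816925981162 w 0.6398904238039853 gf 0.5391185358166695
```

```bash
python3 -m jog '{"jaw":[0,0],"slide":[[0,0.12,0.05],[0,0.12,0.06]],"spin":[0,0]}' >/dev/null; python3 u.py; python3 -m jog '{"jaw":[0,0],"slide":[[0,0.11,0.08],[0,0.11,0.08]],"spin":[0,0]}' >/dev/null; python3 u.py;  python3 -m jog '{"jaw":[0],"slide":[[0,0.1,0.09]],"spin":[0]}' >/dev/null; python3 u.py
```

```text
t 21.3 unit [-75.8    1.88 105.08] rot [-180.     0.     9.2] F_unit [1.24 0.3 ] 1.570995764056474 w 0.31031018732270027 gf 0.8057892322540283
t 21.5 unit [-82.03   1.8  100.3 ] rot [-179.97   -0.      9.19] F_unit [ 1.97 -0.74] 0.7978840925189504 w 0.41471645686113773 gf 1.250011995434761
t 21.6 unit [-85.04   1.73  97.63] rot [-179.97   -0.01    9.19] F_unit [ 2.76 -0.21] 1.7532547807799 w 0.4758016838971577 gf 1.4157793269271224
```

```bash
python3 -m jog '{"jaw":[0,0],"slide":[[0,0.1,0.09],[0,0.09,0.09]],"spin":[0,0]}' >/dev/null; python3 u.py; python3 -m jog '{"jaw":[0,0],"slide":[[0,0.08,0.09],[0,0.08,0.1]],"spin":[0,0]}' >/dev/null; python3 u.py;  python3 -m jog '{"jaw":[0],"slide":[[0,0.07,0.1]],"spin":[0]}' >/dev/null; python3 u.py
```

```text
t 21.8 unit [-91.12   1.47  92.64] rot [179.98  -0.04   9.21] F_unit [1.91 0.72] 5.901955598883113 w 0.6339165106665736 gf 2.4105703085660934
t 22.0 unit [-96.23   1.19  87.2 ] rot [179.94  -0.08   9.22] F_unit [ 1.25 -0.15] 5.408842406744281 w 0.5737586858582444 gf 2.545212395489216
t 22.1 unit [-98.51   1.11  84.22] rot [179.92  -0.09   9.22] F_unit [0.33 1.19] 5.997610104909896 w 0.5350083478447025 gf 2.489529624581337
```

```bash
python3 -m jog '{"jaw":[0,0],"slide":[[0,0.06,0.1],[0,0.06,0.1]],"spin":[0,0]}' >/dev/null; python3 u.py; python3 -m jog '{"jaw":[0,0],"slide":[[0,0.05,0.1],[0,0.04,0.1]],"spin":[0,0]}' >/dev/null; python3 u.py;  python3 -m jog '{"jaw":[0,0],"slide":[[0,0.03,0.1],[0,0.02,0.1]],"spin":[0,0]}' >/dev/null; python3 u.py
```

```text
t 22.3 unit [-102.4     0.96   78.24] rot [179.89  -0.11   9.23] F_unit [0.58 0.34] 5.701841160064431 w 0.5772485261537511 gf 2.1900505386292934
t 22.5 unit [-105.02    0.96   72.  ] rot [179.9   -0.1    9.22] F_unit [-0.43 -0.47] 3.447694244713077 w 0.5645293374466454 gf 1.6956721432507038
t 22.7 unit [-105.9     1.49   65.39] rot [179.97  -0.02   9.2 ] F_unit [-0.79 -0.71] 1.9483171519753024 w 0.5193694504057237 gf 1.083777705207467
```

```bash
python3 -m jog '{"jaw":[0,0],"slide":[[0,0.01,0.09],[0,0.01,0.08]],"spin":[0,0]}' >/dev/null; python3 u.py; python3 -m jog '{"jaw":[0],"slide":[[0,0,0.06]],"spin":[0]}' >/dev/null; python3 u.py;  python3 -m jog '{"jaw":[0],"slide":[[0,0,0.06]],"spin":[0]}' >/dev/null; python3 u.py
```

```text
t 22.9 unit [-105.97    2.01   59.91] rot [-179.98    0.05    9.2 ] F_unit [-0.43 -0.5 ] 1.7208172055319937 w 0.7224587731674637 gf 0.44154295697808266
t 23.0 unit [-105.82    2.13   58.04] rot [-179.97    0.07    9.21] F_unit [-0.68 -0.73] 0.9565614466784155 w 0.169498035553365 gf 0.19501555594615638
t 23.1 unit [-105.81    2.07   56.37] rot [-179.97    0.06    9.2 ] F_unit [-0.14 -0.65] 0.8318367884352958 w 0.4337250463135839 gf 0.017405549733666703
```

Past centre, with the lever pulling itself flat. Press a little further to feel the rubber rest.

```bash
python3 -m jog '{"jaw":[0],"slide":[[0,0,0.06]],"spin":[0]}' >/dev/null; python3 u.py;  python3 -m jog '{"jaw":[0],"slide":[[0,0,0.06]],"spin":[0]}' >/dev/null; python3 u.py; python3 -m jog '{"jaw":[0],"slide":[[0,0,0.06]],"spin":[0]}' >/dev/null; python3 u.py
```

```text
t 23.2 unit [-105.82    1.96   54.69] rot [-179.97    0.05    9.2 ] F_unit [-0.32  0.25] -0.27161018130937997 w 0.43161276925882597 gf 0.0
t 23.3 unit [-105.88    1.81   53.03] rot [-179.98    0.02    9.2 ] F_unit [0.08 0.57] 0.12102491581575799 w 0.701597787025785 gf 0.0
t 23.4 unit [-105.99    1.69   51.35] rot [-179.99    0.01    9.2 ] F_unit [-0.64  0.78] 0.479885256659538 w 0.7491859728706807 gf 0.0
```

```bash
for i in 1; do python3 -m jog '{"jaw":[0],"slide":[[0,0,0.05]],"spin":[0]}' >/dev/null; python3 u.py;  python3 -m jog '{"jaw":[0],"slide":[[0,0,0.05]],"spin":[0]}' >/dev/null; python3 u.py; python3 -m jog '{"jaw":[0],"slide":[[0,0,0.05]],"spin":[0]}' >/dev/null; python3 u.py; done
```

```text
t 23.5 unit [-106.02    1.69   49.85] rot [-180.      0.01    9.2 ] F_unit [0.58 0.75] -0.40326639400518993 w 0.4127143929721623 gf 0.0
t 23.6 unit [-106.06    1.62   48.44] rot [180.   -0.    9.2] F_unit [-0.48 -0.72] 0.5357136746020672 w 0.537054792476419 gf 0.0
t 23.7 unit [-106.06    1.6    46.97] rot [180.    -0.01   9.2 ] F_unit [0.83 0.64] 1.1221639814096334 w 0.3589788128370657 gf 0.0
```

```bash
for i in 1; do python3 -m jog '{"jaw":[0],"slide":[[0,0,0.04]],"spin":[0]}' >/dev/null; python3 u.py;  python3 -m jog '{"jaw":[0],"slide":[[0,0,0.04]],"spin":[0]}' >/dev/null; python3 u.py; done
python3 - <<'E'
from h import *
for n in("scene","side"): cv2.imwrite(f"pics/{n}5.png",env.grab_frame(n)[:,:,::-1])
E
```

```text
t 23.8 unit [-106.09    1.62   45.75] rot [-180.     -0.      9.19] F_unit [-0.15  0.44] 0.6107307600360021 w 0.281427777060154 gf 0.0
t 23.9 unit [-106.09    1.57   45.26] rot [180.    -0.01   9.2 ] F_unit [1.67 1.96] 10.948908270461963 w 0.6140408930806072 gf 5.41015550494194
```

Firm contact came at TCP z 45. The tip's front edge is nearer the camera than I assumed, so the tip offset is about 35 mm, which puts the contact at z ≈ 80: the handle face when flat. Lift off and check the pan's shift numerically.

```bash
python3 -m jog '{"jaw":[0,0,0,0,0,0],"slide":[[0,0,-0.3],[0,0,-1],[0,0,-1],[0,0,-1],[0,0,-1],[0,0,0]],"spin":[0,0,0,0,0,0]}' >/dev/null; python3 u.py
python3 - <<'E'
from h import *
from u import *
for n in("scene","side"): cv2.imwrite(f"pics/{n}6.png",env.grab_frame(n)[:,:,::-1])
a=cv2.imread("pics/side4.png",0);b=cv2.imread("pics/side6.png",0)
# pan outer wall top edge: template from before, matched after
def sh(a,b,x0,x1,y0,y1):
    t=cv2.resize(a[y0:y1,x0:x1],None,fx=8,fy=8,interpolation=3);w=cv2.resize(b[y0-8:y1+8,x0-4:x1+4],None,fx=8,fy=8,interpolation=3)
    r=cv2.matchTemplate(w,t,cv2.TM_CCOEFF_NORMED);_,v,_,l=cv2.minMaxLoc(r);return l[0]/8-4,l[1]/8-8,v
P=lambda x,y,z:pix("side",np.r_[R@np.array((x,y))+T,z])
print("wall px",P(173,0,66),P(173,80,66),P(173,-80,66),"5mm:",P(168,0,66)-P(173,0,66))
x0,y0=P(173,-80,66);x1,y1=P(173,80,66);y=int((y0+y1)/2)
print(sh(a,b,int(x0),int(x1),y-5,y+7),"ref bed end",sh(a,b,int(x0),int(x1),int(P(240,0,6)[1])-5,int(P(240,0,6)[1])+6))
# handle: upright end vs flat region brightness in scene
for k,u in dict(flat=(-130,0,80),flat2=(-100,0,80),hous=(-160,0,66),hous2=(-160,60,66)).items():
    w=np.r_[R@np.array(u[:2])+T,u[2]]
    for f in("scene1","scene6","side1","side6"):
        p=pix(f[:-1],w).round().astype(int);print(k,f,p,cv2.imread(f"pics/{f}.png")[p[1]-1:p[1]+2,p[0]-1:p[0]+2].mean((0,1)))
E
```

```text
t 24.6 unit [-107.21   -1.22  178.78] rot [179.78  -0.54   9.2 ] F_unit [-0.53 -0.91] 0.47059855879519996 w 0.6190970042279348 gf 0.0
wall px [311.42 299.96] [351.54 299.08] [271.24 300.84] 5mm: [ 0.01 -1.85]
(1.0, -2.0, 0.8501782417297363) ref bed end (0.0, 0.0, 0.9995750784873962)
flat scene1 [278 280] [63.33 63.78 61.78]
flat scene6 [278 280] [83.89 84.78 81.11]
flat side1 [312 203] [35.   35.   34.11]
flat side6 [312 203] [107.78 108.11 106.11]
flat2 scene1 [289 274] [84.78 84.33 80.67]
flat2 scene6 [289 274] [84.22 85.11 81.44]
flat2 side1 [312 211] [35.67 35.11 34.44]
flat2 side6 [312 211] [108.   108.67 106.67]
hous scene1 [267 290] [137.22 138.33 132.78]
hous scene6 [267 290] [86.56 87.44 83.89]
hous side1 [312 200] [35.33 34.89 34.11]
hous side6 [312 200] [110.33 110.56 108.89]
hous2 scene1 [254 270] [133.11 134.   128.44]
hous2 scene6 [254 270] [83.78 84.22 80.78]
hous2 side1 [336 200] [58.22 64.89 60.78]
hous2 side6 [336 200] [106.89 106.89 105.67]
```

The pan moved 2 px, about 5 mm, into the seal while the bed reference stayed still. The lever was felt passing centre and lying flat. Handing in.

```bash
python3 -c "
from workcell import env
print(env.job_done())"
```

```text
the job is handed in; nothing more can be done
None
```

I pushed the pan home, hooked the loop behind the keeper and pushed the lever over until it lay flat, then handed the job in at about 25 s; images put the pan about 5 mm into the seal, but pressing the bar down peaked at about 25 N at the wrist, right at the limit, and no verdict came back.

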